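Run a projector lift up to its stop and back off a quarter turn

ROBOT

A 6-joint arm with a two-finger parallel gripper is mounted at the origin on the work surface. World frame = base frame: x ahead of the robot, y to its left, z up, the work surface at z = 0. Lengths are in m, angles in rad, forces in N, time in s.
With the tool pointing down it reaches from about 0.35 to 0.975 m from the base axis. Payload 4.9 kg.
Tool frame: the origin (TCP) lies on the centre line of the jaws, within the pads' length; the fingertips stand ctrl.nose_length ahead of it and the grasp point (between the pads) lies 2 mm behind it (ctrl.nose_length is the distance from the TCP to the fingertips, in m); z points along the fingers, y is the direction in which the jaws open and shut (so a half turn about z gives the same grasp; the last joint's range is limited). The gripper opens to 85 mm and grips with 20 to 120 N. Pads are 22 mm wide; open, the fingers measure 114 mm over their backs; the gripper's body (76 mm by 85 mm) begins 54 mm behind the grasp point. The pads swing forward as they close: fully open they stand 13 mm farther back than shut.
Start: joints at [-1.46, 0.053, 1.613, -0, 1.476, -0.119], TCP at [0.142, -0.609, 0.248] pointing down, gripper open.
Joint ranges: [-3.01, 3.01], [-1.01, 2.22], [0.06, 2.58], [-1.02, 4.17], [0.09, 2.62], [-3.14, 3.14]. Speed limits (rad/s): [2.57, 2.57, 3.14, 3.14, 3.14, 3.14].

INTERFACE

Orientations are given as a rotation vector (axis times angle).
In Python, from station import sensors, get_image, order, ctrl gives the robot as it stands.
- The arm moves only by the tool move_arm, never from a script. Its argument "increments" is a list of rows, each a list of 5 numbers: the shift along the tool's x, y, z in cm, then the turn about the tool's z in degrees, then the finger opening in cm, from 0 to 8.54. In form: [[dx, dy, dz, twist, gripper], ...]. A call has 1 to 5 rows; each row is the pose to reach, as a shift and turn from the pose commanded when the call began, along the tool's axes at that moment; what a row does not reach only later rows make up. A row lasts 1/8 s, in which the tool goes at most 62.5 mm and 10.7 degrees, less where a joint would pass 70% of its speed; a pose out of reach is approached as far as the arm can. A call with a gripper value outside its range is refused whole. The fingers move at their own pace and stop on an object; "newtons" is the grip in N (left out, the last holds). Time passes only in rows, so rows that repeat a pose let the fingers close. It gives the time, the measured TCP pose, the force and the opening at its end, in the units of the state.
- sensors.get_obs(): the state, without advancing time (a new reading comes with each control period).
- get_image(name): name is "scene" or "top" or "wrist"; returns a dict with "image" (480x640x3 uint8, red, green, blue), "K" (3x3 intrinsics, pixels), "R" (3x3) and "t" (3): a world point X has camera coordinates R X + t. Camera axes: x right, y down, z forward; pixel columns grow to the right and rows downward; lengths in m; the calibration is good to about 2 mm. A picture is of the moment at which its call begins. There is no depth.
- order.finish_job(): hands the job in, once; it reports no verdict.
The state is a dict: "t": time; "q": joint angles; "dq": joint speeds; "effort": joint torques, N m; "tool_pos": TCP position; "tool_rot": TCP orientation; "contact_force": force on the tool from outside, world axes, zero at the start; "wrist_torque": the same for the moment, N m; "opening": finger opening in m.
Only numpy, scipy, OpenCV 4.12 (cv2) and the standard library are available. Lean on these libraries where they do the work, as an engineer would, in place of code of your own. Each camera call takes 0.05 s, during which the arm holds its last target.

TASK

Raise the projector: crank the handwheel of the lift that carries the box-shaped projector clockwise (seen from above) until it comes up against its stop, then turn it back a quarter turn so that the screw does not jam, and let go. Leave the wheel of the other lift, which carries the round loudspeaker, as it is.

Things in the scene. Friction and masses are not known exactly. Their poses are not given: they have to be found in the camera images.
- projector_wheel (a joint): Angle in rad of the handwheel of the projector's lift; grows as the wheel turns clockwise seen from above, which raises the deck 10 mm per turn. The hard stop at the top is at 15.708 (2.5 turns from the bottom); at the start the wheel is 1.2 to 2 turns short of it. Friction takes about 2 to 3 N at the crank knob; the wheel stays where it is left. The wheel is level, black, with a rim of 55 mm radius (bar 14 mm thick) and three spokes; its rim's top is 165 mm above the table.
- projector_hub (a point): Point on the vertical axis of the projector lift's handwheel, 150 mm above the table (underside of the wheel's hub, which is 18 mm high and 32 mm in diameter). The lift is bolted down; its x axis points from the wheel to the deck, whose centre is 200 mm away. On the deck sits the projector, a white box 170 x 170 x 70 mm with a lens on its side away from the wheel; its top stays below 180 mm.
- projector_knob (a point): Middle of the crank knob of the projector's wheel, 195 mm above the table: an upright round steel knob 23 mm in diameter, standing on the rim 55 mm from the wheel's axis, from 166 mm to 218 mm above the table, free to spin about its own upright axis (so it can be held from above and led round in a circle without turning the hand). The x axis points outward from the wheel's axis, z up.
- speaker_knob (a point): Middle of the like crank knob (same sizes) of the other lift, which carries a round grey loudspeaker 148 mm in diameter and 74 mm high. To be left alone.

How it is judged:
On the way:
1. the projector's wheel is cranked clockwise up against its stop (within 7 degrees) (value of joint projector_wheel above 15.588 rad), for 0.1 s.
At the end, for the whole second after the job is handed in: After reaching the stop, the projector's wheel rests a quarter turn back from it (90 degrees, give or take 23), and the loudspeaker's knob is within 20 mm of where it was (value of joint projector_wheel between 13.737 and 14.537 rad and velocity of joint projector_wheel between -0.1 and 0.1 rad/s and distance of speaker_knob from where it was at the start of the episode below 0.02 m); the robot touches nothing.
It fails at once if the loudspeaker lift's wheel is turned (its knob moved more than 20 mm) (distance of speaker_knob from where it was at the start of the episode above 0.02 m).
It also fails if it takes over 64 s, if anything falls off the work surface, if the arm or the gripper's body presses on something with over 40 N, if the wrist force passes 120 N, or if a joint passes its speed limit or range.

## Working session

There is one attempt and no reset: what is moved stays moved. The work goes in short steps, Python scripts to look and compute and a tool call to move; the robot and the scene stay as the last step left them, time stands still between calls to the robot, and variables do not carry over. Pictures are saved under pics/ and viewed, and the job is handed in when it is done.

Besides the shell and the picture viewer there is one more tool, called after "Emit:" as name(argument=value, ...), one argument or row to a line, values as JSON. move_arm: Moves the arm, as the interface text tells. Its arguments: {"type":"object","properties":{"increments":{"type":"array"},"newtons":{"type":"number"}},"required":["increments"]}

```bash
mkdir -p pics; ls; python3 - <<'E'
from station import sensors,get_image,order,ctrl
import cv2
print(sensors.get_obs(),ctrl.nose_length)
for n in ["scene","top","wrist"]:
    d=get_image(n);cv2.imwrite(f"pics/{n}0.png",d["image"][:,:,::-1])
    print(n,d["K"].tolist(),d["R"].tolist(),d["t"].tolist())
E
```

```text
pics
{'t': 0.0, 'q': array([-1.45997242e+00,  5.33549084e-02,  1.61431340e+00, -1.36469518e-05,
        1.47599298e+00, -1.19003632e-01]), 'dq': array([-8.27049350e-04, -1.54761519e-04,  1.45060621e-03,  4.73788163e-05,
       -8.19378476e-05,  2.94056154e-04]), 'effort': array([ 7.23833764e-04, -3.93682694e+01, -3.70170772e+01, -5.08191386e-05,
        6.98800446e-03, -5.40031678e-06]), 'tool_pos': array([ 0.14230943, -0.6079718 ,  0.24705261]), 'tool_rot': array([-3.11881757e+00, -3.59983075e-01,  8.04320895e-06]), 'contact_force': array([ 0.2062089 , -0.11653144, -0.03730104]), 'wrist_torque': array([ 0.00188792, -0.02286726, -0.03695142]), 'opening': 0.08518259503485186} 0.017
scene [[565.9434466983734, 0.0, 330.62019926265384], [0.0, 565.9434466983734, 245.70092909588328], [0.0, 0.0, 1.0]] [[0.6854568736451441, 0.7279263121805347, 0.01649722424747721], [0.41234864826164225, -0.3694177338278029, -0.8327659516396712], [-0.6000978808906275, 0.5776277538075686, -0.5533793557604055]] [-0.4051379157258682, -0.06800715228271431, 1.2549762100639072]
top [[604.6206976908247, 0.0, 327.09248959313567], [0.0, 604.6206976908247, 233.92069562456246], [0.0, 0.0, 1.0]] [[0.021716432710782007, -0.9996054863138529, 0.01781202631828185], [-0.9809733482153551, -0.024742874256024977, -0.19255929025810786], [0.19292404371014463, -0.013291422226218874, -0.9811236677675913]] [-0.014310151982887596, 0.6254947576691237, 1.0050251087774533]
wrist [[381.14769950849563, 0.0, 318.63557208059217], [0.0, 381.14769950849563, 239.99749923059895], [0.0, 0.0, 1.0]] [[0.22752314874918478, -0.9737715417431663, -0.0014836692335256558], [-0.9358371097273418, -0.21908033675520686, 0.27606649580200976], [-0.2691507399960702, -0.0614230456617328, -0.9611373932072381]] [-0.6242389116203925, -0.035972493885128715, 0.3790405311058856]
```

View pics/scene0.png

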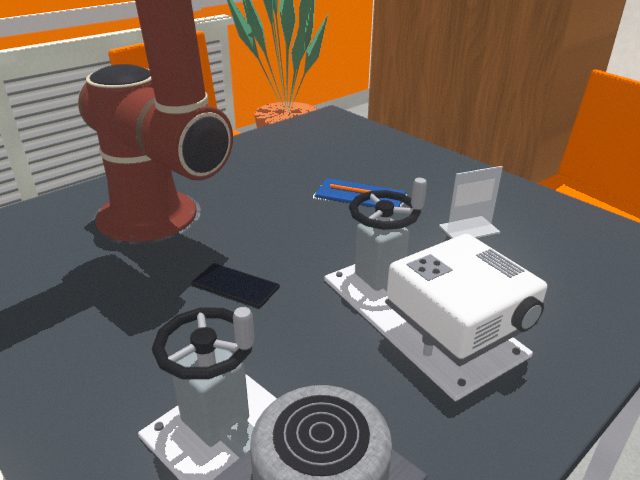

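View pics/top0.png

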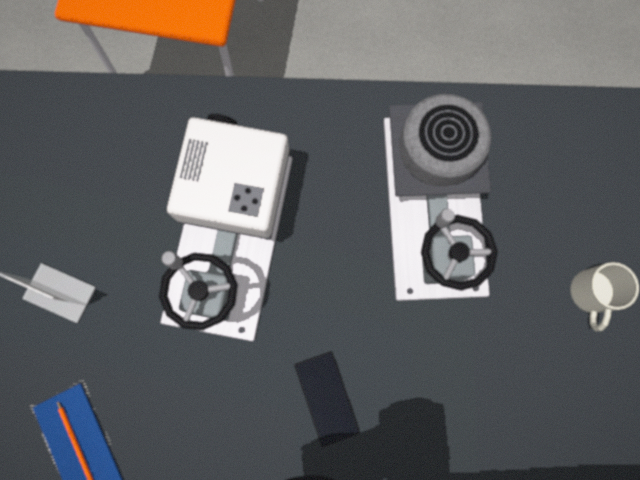

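View pics/wrist0.png

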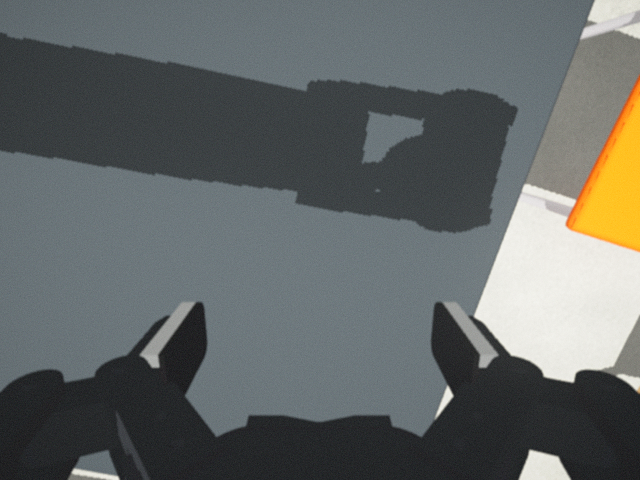

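The scene view shows the projector lift's hub at about (384,207) and its knob at (419,193). In the top view the hub is at (198,290) and the knob at (169,258). The loudspeaker lift is the other one. I'll zoom in to measure.

```bash
python3 - <<'E'
import cv2,numpy as np
a=cv2.imread("pics/scene0.png")[165:240,335:435];b=cv2.imread("pics/top0.png")[240:340,148:248]
a=cv2.resize(a,None,fx=4,fy=4,interpolation=cv2.INTER_CUBIC);b=cv2.resize(b,None,fx=4,fy=4,interpolation=cv2.INTER_CUBIC)
c=np.zeros((400,800,3),np.uint8);c[:300,:400]=a;c[:,400:]=b
cv2.imwrite("pics/z0.png",c)
E
```

```text
(no output)
```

View pics/z0.png

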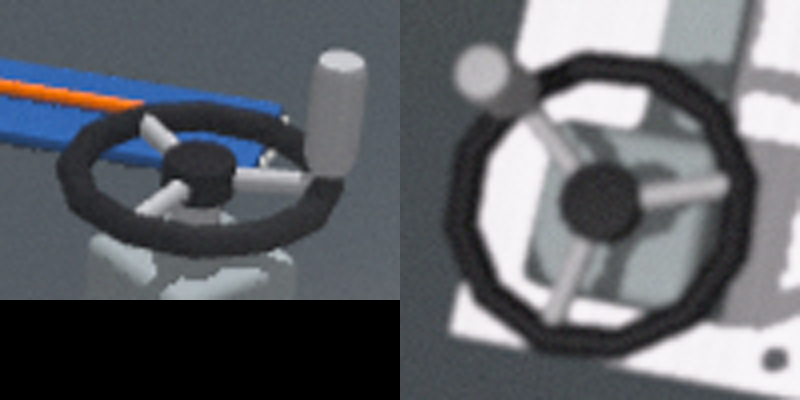

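Knob top centre is at scene (420.7,180.5) and top (168.3,258). Hub top centre is at scene (385,203.7) and top (198,290.7).

```bash
cat > h.py <<'E'
import numpy as np,cv2
from station import sensors,get_image,order,ctrl
from scipy.spatial.transform import Rotation as Ro
def tri(d1,p1,d2,p2):
    P=[d["K"]@np.c_[d["R"],d["t"]] for d in (d1,d2)]
    X=cv2.triangulatePoints(P[0],P[1],np.array(p1,float),np.array(p2,float))[:,0];X=X[:3]/X[3]
    for p,m in zip((p1,p2),P):
        u=m@np.r_[X,1];print("err",u[:2]/u[2]-p)
    return X
def onz(d,p,z):
    r=d["R"].T@np.linalg.solve(d["K"],[*p,1]);c=-d["R"].T@d["t"];return c+r*(z-c[2])/r[2]
def proj(d,X):
    u=d["K"]@(d["R"]@np.array(X)+d["t"]);return u[:2]/u[2]
def rel(target):
    o=sensors.get_obs();R=Ro.from_rotvec(o["tool_rot"]).as_matrix()
    return R.T@(np.array(target)-o["tool_pos"])*100
E
python3 - <<'E'
from h import *
s=get_image("scene");t=get_image("top")
k=tri(s,(420.7,180.5),t,(168.3,258));h=tri(s,(385,203.7),t,(198,290.7))
print(k,h,np.linalg.norm((k-h)[:2]))
print(onz(t,(168.3,258),.218),onz(s,(420.7,180.5),.218),onz(t,(198,290.7),.168),onz(s,(385,203.7),.168))
o=sensors.get_obs();print(Ro.from_rotvec(o["tool_rot"]).as_matrix().round(3))
# speaker hub / deck directions
print("spk hub",onz(t,(459,252),.168),"proj box centre",onz(t,(235,172),.17))
E
```

```text
err [ 0.02795697 -0.00547629]
err [0.01852752 0.02118491]
err [-0.26303506  0.04177017]
err [-0.18032026 -0.18659656]
[0.55266732 0.23683715 0.21699042] [0.51022367 0.19981277 0.16876893] 0.056322890768334154
[0.55254778 0.23661447 0.218     ] [0.55384446 0.23515263 0.218     ] [0.51001546 0.19966848 0.168     ] [0.50953967 0.20131937 0.168     ]
[[ 0.974  0.228 -0.   ]
 [ 0.228 -0.974  0.001]
 [ 0.    -0.001 -1.   ]]
spk hub [ 0.58076379 -0.20713401  0.168     ] proj box centre [0.70185839 0.15201137 0.17      ]
```

Emit:
move_arm(
  increments=[
    [0,0,-4,0,8.5],
    [3,-3.7,-5,0,8.5],
    [6.5,-8,-5,0,8.5],
    [10.5,-12.9,-5,0,8.5],
    [14.5,-17.9,-5,0,8.5],
  ],
)

```text
t: 0.88
tool_pos: [0.2423, -0.4016, 0.2982]
tool_rot: [3.121, 0.359, 0.001]
contact_force: [1.3, 0.4, -0.2]
opening: 0.0848
```

Emit:
move_arm(
  increments=[
    [3.9,-4.8,0,0,8.5],
    [7.8,-9.6,0,0,8.5],
    [11.7,-14.4,0,0,8.5],
    [15.6,-19.2,0,0,8.5],
    [19.5,-24,0,0,8.5],
  ],
)

```text
t: 1.5
tool_pos: [0.3774, -0.1233, 0.2985]
tool_rot: [3.12, 0.359, 0.002]
contact_force: [1.5, -0.9, 0.3]
opening: 0.0849
```

Emit:
move_arm(
  increments=[
    [3.9,-4.8,0,0,8.5],
    [7.8,-9.6,0,0,8.5],
    [11.7,-14.4,0,0,8.5],
    [14,-17.2,0,0,8.5],
    [14,-17.2,0,0,8.5],
  ],
)

```text
t: 2.12
tool_pos: [0.4744, 0.0761, 0.2979]
tool_rot: [-3.12, -0.366, 0.002]
contact_force: [-0.2, -1.2, -1.5]
opening: 0.0849
```

```bash
python3 - <<'E'
from h import *
d=get_image("wrist");cv2.imwrite("pics/w1.png",d["image"][:,:,::-1])
print(proj(d,[.5527,.2366,.218]),proj(d,[.5102,.2,.168]))
print(sensors.get_obs()["q"],rel([.5525,.2365,.2985]))
E
```

```text
[35.40526855 37.48594043] [145.76680104 140.36400526]
[ 1.76337195e-03 -3.28454003e-01  1.87542719e+00 -3.96555459e-04
  1.59570658e+00  1.34044073e+00] [ 11.35192328 -13.91874135  -0.06883188]
```

View pics/w1.png

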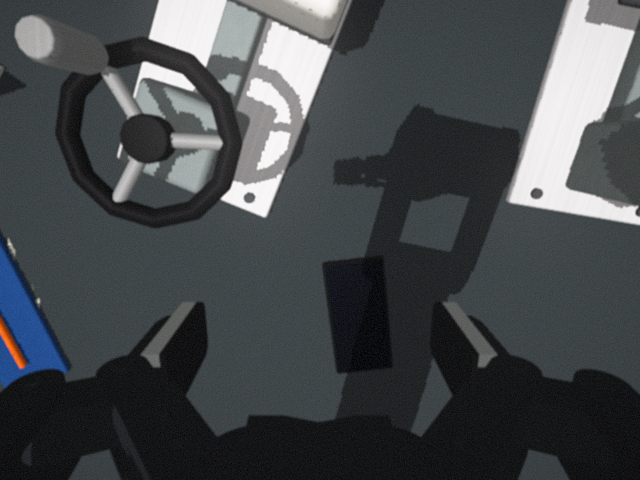

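Wrist view: knob top at (36,38) and hub at (147,138). Both agree with the predicted pixels within 2 px, so I'll go above the knob.

Emit:
move_arm(
  increments=[
    [3.8,-4.6,0,0,8.5],
    [7.6,-9.3,0,0,8.5],
    [11.35,-13.9,0,0,8.5],
    [11.35,-13.9,0,0,8.5],
    [11.35,-13.9,0,0,8.5],
  ],
)

```text
t: 2.8
tool_pos: [0.5529, 0.2341, 0.2982]
tool_rot: [3.12, 0.358, -0.001]
contact_force: [-0.7, 0.2, 1.0]
opening: 0.0849
```

```bash
python3 - <<'E'
from h import *
print(sensors.get_obs()["q"],rel([.5522,.2366,.200]),sensors.get_obs()["tool_pos"])
d=get_image("top");cv2.imwrite("pics/t1.png",d["image"][:,:,::-1])
d=get_image("wrist");cv2.imwrite("pics/w2.png",d["image"][:,:,::-1])
E
```

```text
[ 2.76929269e-01 -2.94368440e-02  1.61310377e+00 -5.88498976e-04
  1.55863634e+00  1.61908953e+00] [-9.00494714e-03 -2.62312629e-01  9.81722201e+00] [0.55293356 0.23414019 0.29817375]
```

View pics/w2.png

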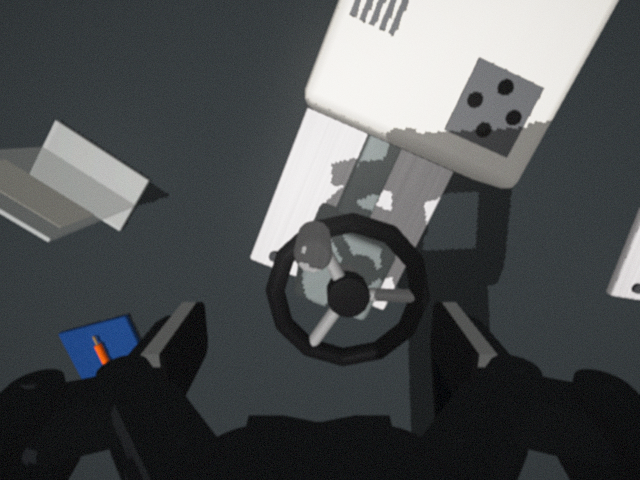

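The knob at (313,240) sits between the jaws, whose centre is at column 320. I'll descend.

Emit:
move_arm(
  increments=[
    [0,-0.2,4,0,8.5],
    [0,-0.2,7,0,8.5],
    [0,-0.2,9.8,0,8.5],
    [0,-0.2,9.8,0,8.5],
    [0,-0.2,9.8,0,8.5],
  ],
)

```text
t: 3.52
tool_pos: [0.5532, 0.2367, 0.2021]
tool_rot: [-3.121, -0.358, -0.004]
contact_force: [0.2, 1.4, 0.7]
opening: 0.0851
```

```bash
python3 - <<'E'
from h import *
print(sensors.get_obs()["q"],rel([.5522,.2366,.199]),sensors.get_obs()["tool_pos"])
d=get_image("wrist");cv2.imwrite("pics/w3.png",d["image"][:,:,::-1])
E
```

```text
[ 2.80789248e-01  2.87541848e-02  1.71563596e+00 -7.31361200e-05
  1.39480459e+00  1.62288705e+00] [-0.09659606 -0.00806018  0.31166057] [0.55315184 0.23673865 0.20211891]
```

View pics/w3.png

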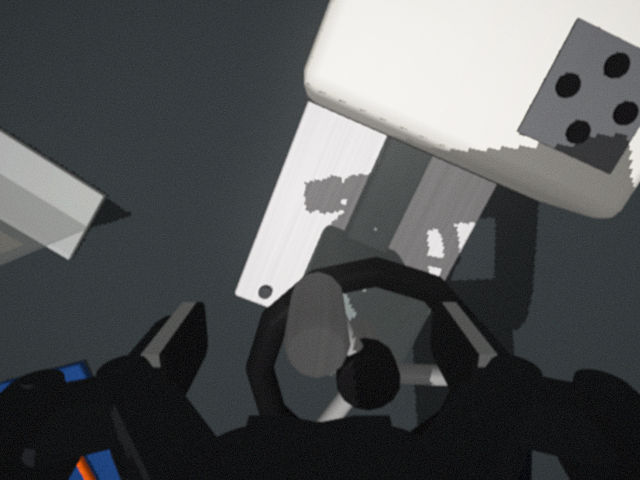

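The knob (column 318, rows 275-375) is centred between the pads. I'll close on it.

Emit:
move_arm(
  increments=[
    [-0.05,0,0.2,0,2],
    [-0.05,0,0.2,0,2],
    [-0.05,0,0.2,0,2],
    [-0.05,0,0.2,0,2],
    [-0.05,0,0.2,0,2],
  ],
  newtons=40,
)

```text
t: 4.2
tool_pos: [0.5521, 0.2372, 0.1986]
tool_rot: [3.121, 0.36, 0.0]
contact_force: [-0.7, -1.0, 1.4]
opening: 0.0214
```

```bash
cat >> h.py <<'E'
H=np.array([.5100,.2000]);r=.055
def plan(a0,angs,H=H,base=None):
    # tool-axis shifts for angles angs, from commanded base (default: circle point a0)
    R=np.array([[.974,.228],[.228,-.974]])
    p=lambda a:H+r*np.array([np.cos(np.radians(a)),np.sin(np.radians(a))])
    b=p(a0) if base is None else np.array(base)
    for a in angs: print(a,(R.T@(p(a)-b)*100).round(2))
def where():
    o=sensors.get_obs();d=o["tool_pos"][:2]-H
    print("pos",o["tool_pos"].round(4),"ang",np.degrees(np.arctan2(d[1],d[0])).round(1),"r",np.linalg.norm(d).round(4),"F",o["contact_force"].round(1),"open",o["opening"].round(4),"t",o["t"])
E
python3 -c "
from h import *
where();plan(41,[31,16,1,-14,-29])"
```

```text
Traceback (most recent call last):
  File "h.py", line 26, in where
    print("pos",o["tool_pos"].round(4),"ang",np.degrees(np.arctan2(d[1],d[0])).round(1),"r",np.linalg.norm(d).round(4),"F",o["contact_force"].round(1),"open",o["opening"].round(4),"t",o["t"])
                                                                                                                                                              ^^^^^^^^^^^^^^^^^^
AttributeError: 'float' object has no attribute 'round'
```

```bash
sed -i 's/o\["opening"\].round(4)/round(float(o["opening"]),4)/' h.py
python3 -c "
from h import *
where();plan(41,[36,26,14,1,-14])
a=-14
for k in range(5): plan(a,[a-15*i for i in range(1,6)]);a-=75;print()"
```

```text
pos [0.5521 0.2372 0.1986] ang 41.5 r 0.0562 F [-0.7 -1.   1.4] open 0.0214 t 4.2
36 [0.21 0.43]
26 [0.5  1.35]
14 [0.64 2.49]
1 [0.51 3.73]
-14 [0.03 5.08]
-29 [-0.82  1.18]
-44 [-1.91  2.11]
-59 [-3.21  2.72]
-74 [-4.62  2.98]
-89 [-6.05  2.87]

-104 [-1.35 -0.48]
-119 [-2.53 -1.3 ]
-134 [-3.46 -2.4 ]
-149 [-4.08 -3.69]
-164 [-4.33 -5.11]

-179 [ 0.12 -1.43]
-194 [ 0.6  -2.78]
-209 [ 1.42 -3.97]
-224 [ 2.51 -4.89]
-239 [ 3.81 -5.51]

-254 [ 1.41 -0.26]
-269 [ 2.84 -0.14]
-284 [4.2  0.34]
-299 [5.38 1.16]
-314 [6.31 2.26]

-329 [0.61 1.3 ]
-344 [0.87 2.71]
-359 [0.75 4.14]
-374 [0.27 5.5 ]
-389 [-0.55  6.68]
```

Emit:
move_arm(
  increments=[
    [0.2,0.4,0,0,2],
    [0.5,1.35,0,0,2],
    [0.64,2.5,0,0,2],
    [0.5,3.7,0,0,2],
    [0.03,5.1,0,0,2],
  ],
)

```text
t: 4.82
tool_pos: [0.5636, 0.1874, 0.1986]
tool_rot: [-3.119, -0.36, 0.002]
contact_force: [-8.4, 5.5, 7.8]
opening: 0.0218
```

```bash
python3 -c "
from h import *
where();d=get_image('top');cv2.imwrite('pics/t2.png',d['image'][:,:,::-1]);where()
d=get_image('scene');cv2.imwrite('pics/s2.png',d['image'][:,:,::-1]);where()"
```

```text
pos [0.5636 0.1874 0.1986] ang -13.2 r 0.055 F [-8.4  5.5  7.8] open 0.0218 t 4.825
pos [0.5631 0.1858 0.1986] ang -14.9 r 0.0549 F [-7.4  0.8  5.4] open 0.0216 t 4.875
pos [0.5631 0.186  0.1986] ang -14.7 r 0.0549 F [-8.3  1.6  6.5] open 0.0218 t 4.925
```

View pics/s2.png

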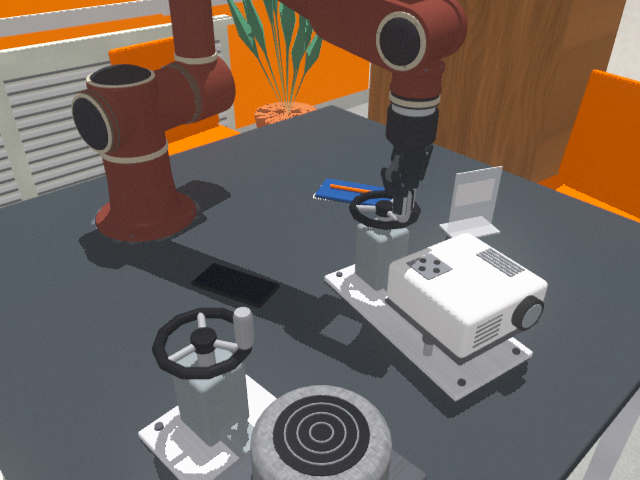

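The knob has moved round with the hand to about (404,205). Tracking is good, with under 10 N of side force, so I'll keep going.

Emit:
move_arm(
  increments=[
    [-0.8,1.2,0,0,2],
    [-1.9,2.1,0,0,2],
    [-3.2,2.7,0,0,2],
    [-4.6,3,0,0,2],
    [-6.05,2.85,0,0,2],
  ],
)

```text
t: 5.55
tool_pos: [0.5125, 0.1464, 0.1986]
tool_rot: [-3.118, -0.358, -0.007]
contact_force: [3.1, 8.6, 0.6]
opening: 0.022
```

```bash
python3 -c "
from h import *
where()"
```

```text
pos [0.5125 0.1464 0.1986] ang -87.3 r 0.0536 F [3.1 8.6 0.6] open 0.022 t 5.55
```

Emit:
move_arm(
  increments=[
    [-1.35,-0.5,0,0,2],
    [-2.55,-1.3,0,0,2],
    [-3.45,-2.4,0,0,2],
    [-4.1,-3.7,0,0,2],
    [-4.35,-5.1,0,0,2],
  ],
)

```text
t: 6.18
tool_pos: [0.4574, 0.1859, 0.1986]
tool_rot: [3.119, 0.359, 0.001]
contact_force: [4.8, -2.3, 1.5]
opening: 0.0219
```

```bash
python3 -c "
from h import *
where()"
```

```text
pos [0.4574 0.1859 0.1986] ang -165.0 r 0.0545 F [ 4.8 -2.3  1.5] open 0.0219 t 6.175
```

Emit:
move_arm(
  increments=[
    [0.1,-1.45,0,0,2],
    [0.6,-2.8,0,0,2],
    [1.4,-3.95,0,0,2],
    [2.5,-4.9,0,0,2],
    [3.8,-5.5,0,0,2],
  ],
)

```text
t: 6.8
tool_pos: [0.4822, 0.2491, 0.1986]
tool_rot: [3.12, 0.361, -0.002]
contact_force: [0.1, -5.5, 6.1]
opening: 0.0219
```

Emit:
move_arm(
  increments=[
    [1.4,-0.25,0,0,2],
    [2.85,-0.15,0,0,2],
    [4.2,0.35,0,0,2],
    [5.4,1.15,0,0,2],
    [6.3,2.25,0,0,2],
  ],
)

```text
t: 7.42
tool_pos: [0.5481, 0.2418, 0.1986]
tool_rot: [-3.119, -0.361, 0.006]
contact_force: [-7.4, -2.6, 8.7]
opening: 0.0217
```

```bash
python3 -c "
from h import *
where()
a=-314
for k in range(5): plan(a,[a-15*i for i in range(1,6)]);a-=75;print()"
```

```text
pos [0.5481 0.2418 0.1986] ang 47.6 r 0.0565 F [-7.4 -2.6  8.7] open 0.0217 t 7.425
-329 [0.61 1.3 ]
-344 [0.87 2.71]
-359 [0.75 4.14]
-374 [0.27 5.5 ]
-389 [-0.55  6.68]

-404 [-1.09  0.93]
-419 [-2.39  1.54]
-434 [-3.81  1.8 ]
-449 [-5.24  1.68]
-464 [-6.59  1.2 ]

-479 [-1.18 -0.82]
-494 [-2.11 -1.91]
-509 [-2.72 -3.21]
-524 [-2.98 -4.62]
-539 [-2.87 -6.05]

-554 [ 0.48 -1.35]
-569 [ 1.3  -2.53]
-584 [ 2.4  -3.46]
-599 [ 3.69 -4.08]
-614 [ 5.11 -4.33]

-629 [1.43 0.12]
-644 [2.78 0.6 ]
-659 [3.97 1.42]
-674 [4.89 2.51]
-689 [5.51 3.81]
```

Emit:
move_arm(
  increments=[
    [0.6,1.3,0,0,2],
    [0.85,2.7,0,0,2],
    [0.75,4.15,0,0,2],
    [0.25,5.5,0,0,2],
    [-0.55,6.7,0,0,2],
  ],
  newtons=30,
)

```text
t: 8.05
tool_pos: [0.5586, 0.1752, 0.1986]
tool_rot: [-3.118, -0.361, -0.001]
contact_force: [-2.3, 4.9, 7.2]
opening: 0.0219
```

```bash
python3 -c "
from h import *
where()
a=-389
for k in range(14): plan(a,[a-6*i for i in range(1,5)]);a-=24;print()"
```

```text
pos [0.5586 0.1752 0.1986] ang -27.1 r 0.0546 F [-2.3  4.9  7.2] open 0.0219 t 8.05
-395 [-0.41  0.41]
-401 [-0.86  0.77]
-407 [-1.34  1.08]
-413 [-1.85  1.34]

-419 [-0.54  0.2 ]
-425 [-1.09  0.35]
-431 [-1.66  0.44]
-437 [-2.24  0.47]

-443 [-0.58 -0.03]
-449 [-1.14 -0.12]
-455 [-1.7  -0.27]
-461 [-2.24 -0.48]

-467 [-0.51 -0.26]
-473 [-0.99 -0.58]
-479 [-1.44 -0.94]
-485 [-1.85 -1.35]

-491 [-0.36 -0.45]
-497 [-0.67 -0.93]
-503 [-0.93 -1.45]
-509 [-1.14 -1.98]

-515 [-0.15 -0.56]
-521 [-0.24 -1.13]
-527 [-0.26 -1.7 ]
-533 [-0.23 -2.28]

-539 [ 0.09 -0.57]
-545 [ 0.24 -1.12]
-551 [ 0.45 -1.66]
-557 [ 0.71 -2.17]

-563 [ 0.32 -0.48]
-569 [ 0.68 -0.93]
-575 [ 1.09 -1.33]
-581 [ 1.54 -1.7 ]

-587 [ 0.48 -0.31]
-593 [ 1.   -0.57]
-599 [ 1.54 -0.78]
-605 [ 2.09 -0.92]

-611 [ 0.57 -0.09]
-617 [ 1.14 -0.12]
-623 [ 1.72 -0.08]
-629 [2.29 0.01]

-635 [0.56 0.15]
-641 [1.09 0.36]
-647 [1.61 0.62]
-653 [2.09 0.94]

-659 [0.45 0.36]
-665 [0.85 0.77]
-671 [1.21 1.22]
-677 [1.53 1.7 ]

-683 [0.26 0.51]
-689 [0.46 1.05]
-695 [0.61 1.61]
-701 [0.7  2.18]

-707 [0.03 0.58]
-713 [-0.    1.15]
-719 [-0.1   1.72]
-725 [-0.25  2.27]
```

```bash
python3 -c "
from h import *
a=-389
for k in range(18): plan(a,[a-9*i for i in range(1,3)]);a-=18;print()"
```

```text
-398 [-0.63  0.59]
-407 [-1.34  1.08]

-416 [-0.78  0.37]
-425 [-1.61  0.61]

-434 [-0.86  0.11]
-443 [-1.72  0.08]

-452 [-0.85 -0.16]
-461 [-1.66 -0.45]

-470 [-0.76 -0.41]
-479 [-1.44 -0.94]

-488 [-0.59 -0.63]
-497 [-1.08 -1.34]

-506 [-0.37 -0.78]
-515 [-0.61 -1.61]

-524 [-0.11 -0.86]
-533 [-0.08 -1.72]

-542 [ 0.16 -0.85]
-551 [ 0.45 -1.66]

-560 [ 0.41 -0.76]
-569 [ 0.94 -1.44]

-578 [ 0.63 -0.59]
-587 [ 1.34 -1.08]

-596 [ 0.78 -0.37]
-605 [ 1.61 -0.61]

-614 [ 0.86 -0.11]
-623 [ 1.72 -0.08]

-632 [0.85 0.16]
-641 [1.66 0.45]

-650 [0.76 0.41]
-659 [1.44 0.94]

-668 [0.59 0.63]
-677 [1.08 1.34]

-686 [0.37 0.78]
-695 [0.61 1.61]

-704 [0.11 0.86]
-713 [0.08 1.72]
```

Emit:
move_arm(
  increments=[
    [-0.6,0.6,0,0,2],
    [-1.35,1.1,0,0,2],
  ],
)

```text
t: 8.3
tool_pos: [0.5476, 0.1612, 0.1986]
tool_rot: [-3.118, -0.36, -0.001]
contact_force: [-0.4, 5.7, 4.8]
opening: 0.0216
```

Emit:
move_arm(
  increments=[
    [-0.8,0.35,0,0,2],
    [-1.6,0.6,0,0,2],
  ],
)

```text
t: 8.55
tool_pos: [0.5333, 0.1515, 0.1986]
tool_rot: [-3.118, -0.36, -0.001]
contact_force: [0.1, 6.3, 4.3]
opening: 0.0216
```

```bash
python3 -c "
from h import *
where()"
```

```text
pos [0.5333 0.1515 0.1986] ang -64.3 r 0.0538 F [0.1 6.3 4.3] open 0.0216 t 8.55
```

Emit:
move_arm(
  increments=[
    [-0.85,0.1,0,0,2],
    [-1.7,0.05,0,0,2],
  ],
)

```text
t: 8.8
tool_pos: [0.5172, 0.147, 0.1986]
tool_rot: [-3.119, -0.36, -0.003]
contact_force: [2.8, 5.0, 4.5]
opening: 0.0216
```

Emit:
move_arm(
  increments=[
    [-0.85,-0.15,0,0,2],
    [-1.65,-0.45,0,0,2],
  ],
)

```text
t: 9.05
tool_pos: [0.5004, 0.1474, 0.1986]
tool_rot: [-3.12, -0.36, -0.004]
contact_force: [3.7, 5.9, 4.1]
opening: 0.0217
```

Emit:
move_arm(
  increments=[
    [-0.75,-0.4,0,0,2],
    [-1.45,-0.95,0,0,2],
  ],
)

```text
t: 9.3
tool_pos: [0.4842, 0.153, 0.1986]
tool_rot: [3.121, 0.36, 0.004]
contact_force: [5.4, 3.2, 3.0]
opening: 0.0217
```

Emit:
move_arm(
  increments=[
    [-0.6,-0.65,0,0,2],
    [-1.1,-1.35,0,0,2],
  ],
)

```text
t: 9.55
tool_pos: [0.4703, 0.1636, 0.1986]
tool_rot: [3.12, 0.36, 0.003]
contact_force: [6.3, 2.0, 3.1]
opening: 0.0221
```

Emit:
move_arm(
  increments=[
    [-0.35,-0.8,0,0,2],
    [-0.6,-1.6,0,0,2],
  ],
)

```text
t: 9.8
tool_pos: [0.4605, 0.1778, 0.1986]
tool_rot: [3.12, 0.36, 0.001]
contact_force: [5.3, -0.6, 3.7]
opening: 0.0217
```

Emit:
move_arm(
  increments=[
    [-0.1,-0.85,0,0,2],
    [-0.1,-1.7,0,0,2],
  ],
)

```text
t: 10.05
tool_pos: [0.4556, 0.194, 0.1986]
tool_rot: [3.119, 0.36, 0.0]
contact_force: [4.8, -2.2, 4.8]
opening: 0.0211
```

Emit:
move_arm(
  increments=[
    [0.15,-0.85,0,0,2],
    [0.45,-1.65,0,0,2],
  ],
)

```text
t: 10.3
tool_pos: [0.4559, 0.2109, 0.1986]
tool_rot: [3.119, 0.36, -0.002]
contact_force: [1.3, -2.8, 6.7]
opening: 0.0217
```

Emit:
move_arm(
  increments=[
    [0.4,-0.75,0,0,2],
    [0.95,-1.45,0,0,2],
  ],
)

```text
t: 10.55
tool_pos: [0.4593, 0.2136, 0.1982]
tool_rot: [3.082, 0.354, -0.027]
contact_force: [-10.4, -67.3, 23.7]
opening: 0.0219
```

The force jumped to 67 N at about -555°, so the wheel is on its stop after about 1.66 turns. I'll ease the command back while still leaning on it lightly.

Emit:
move_arm(
  increments=[
    [-0.6,0.8,0,0,2],
    [-0.6,0.8,0,0,2],
  ],
)

```text
t: 10.8
tool_pos: [0.4594, 0.2122, 0.1984]
tool_rot: [3.106, 0.355, 0.001]
contact_force: [6.8, -23.0, 6.1]
opening: 0.0218
```

```bash
python3 -c "
from h import *
where(); print(Ro.from_rotvec(sensors.get_obs()['tool_rot']).as_matrix().round(3))
d=get_image('wrist');cv2.imwrite('pics/w4.png',d['image'][:,:,::-1]);where()"
```

```text
pos [0.4594 0.2122 0.1984] ang 166.4 r 0.0521 F [  6.8 -23.    6.1] open 0.0218 t 10.8
[[ 0.974  0.226  0.002]
 [ 0.226 -0.974 -0.015]
 [-0.001  0.015 -1.   ]]
pos [0.4594 0.2123 0.1984] ang 166.4 r 0.0521 F [  6.5 -23.3   6.8] open 0.0216 t 10.85
```

View pics/w4.png

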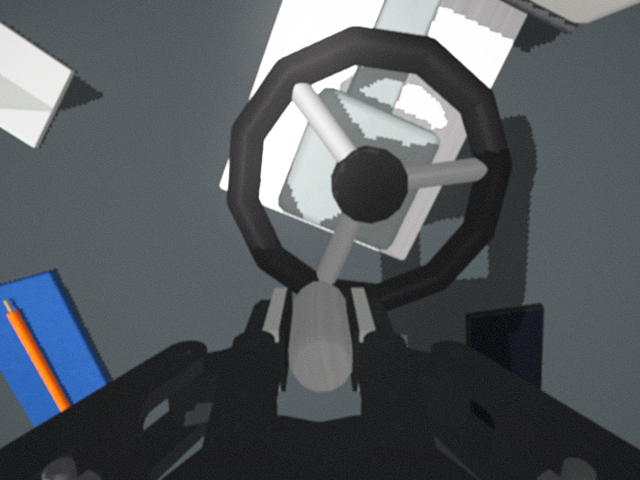

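The knob is still held at (320,340), and 23 N at standstill confirms the stop at an angle of about 166°. Now back 90° to about 256°.

```bash
python3 -c "
from h import *
plan(161.4,[168,180,193,206,218]);plan(218,[230,242,251,256,256])"
```

```text
168 [-0.3   0.56]
180 [-0.68  1.64]
193 [-0.82  2.88]
206 [-0.69  4.12]
218 [-0.32  5.21]
230 [0.59 0.99]
242 [1.37 1.83]
251 [2.06 2.35]
256 [2.48 2.58]
256 [2.48 2.58]
```

Emit:
move_arm(
  increments=[
    [-0.3,0.55,0,0,2],
    [-0.7,1.65,0,0,2],
    [-0.8,2.9,0,0,2],
    [-0.7,4.1,0,0,2],
    [-0.3,5.2,0,0,2],
  ],
)

```text
t: 11.48
tool_pos: [0.4692, 0.1694, 0.1985]
tool_rot: [-3.114, -0.36, -0.012]
contact_force: [13.2, 12.6, -1.1]
opening: 0.0219
```

```bash
python3 -c "
from h import *
where()"
```

```text
pos [0.4692 0.1694 0.1985] ang -143.1 r 0.051 F [13.2 12.6 -1.1] open 0.0219 t 11.475
```

Emit:
move_arm(
  increments=[
    [0.6,1.0,0,0,2],
    [1.35,1.85,0,0,2],
    [2.05,2.35,0,0,2],
    [2.5,2.6,0,0,2],
    [2.5,2.6,0,0,2],
  ],
)

```text
t: 12.1
tool_pos: [0.4973, 0.1497, 0.1985]
tool_rot: [-3.116, -0.361, -0.0]
contact_force: [3.4, 7.1, 3.9]
opening: 0.0215
```

```bash
python3 -c "
from h import *
where();d=get_image('wrist');cv2.imwrite('pics/w5.png',d['image'][:,:,::-1]);where()"
```

```text
pos [0.4973 0.1497 0.1985] ang -104.2 r 0.0519 F [3.4 7.1 3.9] open 0.0215 t 12.1
pos [0.4973 0.1497 0.1985] ang -104.2 r 0.0519 F [4.1 7.7 4.2] open 0.0217 t 12.15
```

View pics/w5.png

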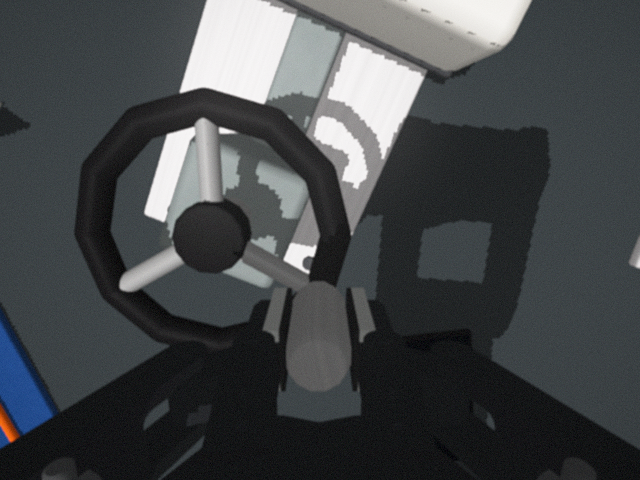

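The knob is still centred in the pads at (320,340), at -104°, which is 90° back from the stop. I'll release it and go up.

Emit:
move_arm(
  increments=[
    [0,0,0,0,6],
    [0,0,0,0,6],
    [0,0,0,0,6],
    [0,0,0,0,6],
    [0,0,0,0,6],
  ],
)

```text
t: 12.78
tool_pos: [0.4973, 0.1473, 0.1982]
tool_rot: [3.121, 0.36, -0.001]
contact_force: [-0.7, -0.3, -1.2]
opening: 0.0603
```

Emit:
move_arm(
  increments=[
    [0,0,-2,0,6],
    [0,0,-5,0,6],
    [0,0,-9,0,6],
    [-3,3,-12,0,6],
    [-7,7,-13,0,6],
  ],
)

```text
t: 13.4
tool_pos: [0.4456, 0.0628, 0.3331]
tool_rot: [3.119, 0.364, 0.01]
contact_force: [1.2, -1.4, 0.2]
opening: 0.0599
```

```bash
python3 - <<'E'
from h import *
where()
t=get_image("top");cv2.imwrite("pics/t3.png",t["image"][:,:,::-1])
s=get_image("scene");cv2.imwrite("pics/s3.png",s["image"][:,:,::-1])
a=cv2.resize(s["image"][165:240,335:435,::-1],None,fx=4,fy=4,interpolation=cv2.INTER_CUBIC);b=cv2.resize(t["image"][240:340,148:248,::-1],None,fx=4,fy=4,interpolation=cv2.INTER_CUBIC)
c=np.zeros((400,800,3),np.uint8);c[:300,:400]=a;c[:,400:]=b
cv2.imwrite("pics/z3.png",c)
E
```

```text
pos [0.4456 0.0628 0.3331] ang -115.1 r 0.1515 F [ 1.2 -1.4  0.2] open 0.0599 t 13.4
```

View pics/z3.png

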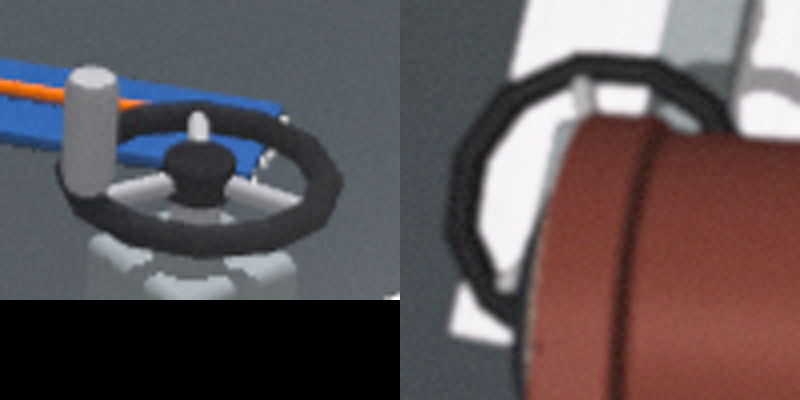

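View pics/t3.png

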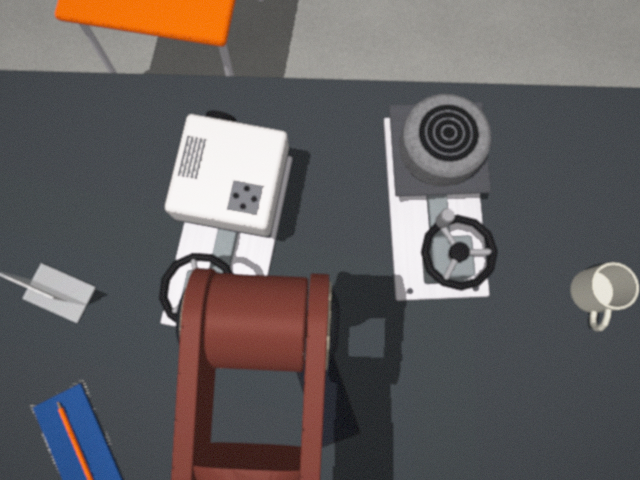

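Scene view after release: the knob's top is at (357.8,184.3), and the speaker's wheel and knob are unchanged at (447,215) in the top view.

```bash
python3 - <<'E'
from h import *
s=get_image("scene")
p=onz(s,(357.8,184.3),.2175);d=p[:2]-np.array([.5095,.2013]);print(p,np.degrees(np.arctan2(d[1],d[0])),np.linalg.norm(d))
where()
E
```

```text
[0.49355212 0.14782877 0.2175    ] -106.6072942355195 0.05579881533115877
pos [0.4451 0.062  0.3315] ang -115.2 r 0.1525 F [-0.2 -0.5 -0.2] open 0.0599 t 13.55
```

```bash
python3 -c "
from h import *
print(order.finish_job());where()"
```

```text
the job is handed in; nothing more can be done
None
the job is handed in; nothing more can be done
```

I cranked the projector's wheel clockwise about 1.66 turns until it came up against its stop. Then I turned it back a quarter turn, released the knob, lifted the arm clear and handed the job in at about 13.6 s of the 64 s. I have no verdict on whether it passed.

- **At the stop:** the wheel stopped with the knob at about 166°. The wrist force rose to 67 N when it hit, under the 120 N limit. It held 23 N at standstill after I eased off.
- **After release:** the knob is at -104° by the hand's position and -106.6° by the scene camera. That is 87 to 90° back from the stop, within the allowed 23° either way.
- **Not checked from above:** the arm blocked the top camera's view of the projector's knob, so its final position has no second view.
- **Loudspeaker lift:** its wheel and knob look the same as at the start in the top view.
- **Contact:** the last force reading was near zero, with the hand about 0.15 m from the wheel's axis and about 0.33 m above the table.

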